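# Test the trip switch, nest the stoneware lids and photograph the set

### The arm

A 6-joint arm with a two-finger parallel gripper is mounted at the origin on the work surface. World frame = base frame: x ahead of the robot, y to its left, z up, the work surface at z = 0. Lengths are in m, angles in degrees, forces in N, time in s.
With the tool pointing down it reaches from about 0.35 to 0.875 m from the base axis. Payload 4.2 kg.
Tool frame: the origin (TCP) lies midway between the tips of the shut fingers; the grasp point (between the pads) lies 19 mm behind it; y points along the fingers, z is the direction in which the jaws open and shut, and the axes are right-handed (so a half turn about y gives the same grasp; the last joint's range is limited). The gripper opens to 87 mm and grips with 3 to 60 N. Pads are 19 mm wide; open, the fingers measure 117 mm over their backs; the gripper's body (75 mm by 190 mm) begins 51 mm behind the grasp point.
Start: joints at [87.64, 22.042, 0.453, 0, -68.411, -14.817], TCP at [0.185, 0.597, 0.191] pointing down, gripper open.
Joint ranges: [-179.83, 179.83], [-69.29, 118.12], [-61.27, 80.66], [-181.25, 117.63], [-171.15, -9.14], [-177.46, 177.46]. Speed limits (degrees/s): [159.86, 159.86, 180, 180, 180, 180].

### API

Orientations are given as [roll, pitch, yaw] about the fixed x, y, z axes, in that order (R = Rz(yaw) Ry(pitch) Rx(roll)).
In Python, from workcell import env gives the robot as it stands. The module is installed in compiled form; this text tells all that it offers. Calls block until the motion is done:
- env.goto(position, orientation): joint-space move of the TCP to a pose.
- env.move_straight(position, rotation=None, rate=0.15, force_limit=None): straight line of the TCP; rotation=None keeps the orientation; rate is the mean speed in m/s. With force_limit (N) it stops when the force on the tool has changed by that much, and returns True; else False.
- env.set_joints(angles): joint-space move.
- env.gripper_to(opening, grasp_force=None): opening from 0.0 (shut) to 1.0 (fully open); grasp_force is the grip in N (None keeps the last); returns when the fingers have stopped.
- env.dwell(seconds).
- env.inverse_kinematics(position, orientation): joint angles nearest the present ones, or None.
- env.read_state(): the state.
- env.grab_frame(name): name is "side" or "top" or "wrist"; returns a dict with "image" (420x560x3 uint8, blue, green, red), "fx", "fy", "cx", "cy" (pixels), "position" and "orientation" of the camera in the world. Camera axes: x right, y up, looking along -z (the intrinsics and any distortion apply to the point x, -y, -z); pixel columns grow to the right and rows downward; lengths in m; the calibration is good to about 2 mm. A picture is of the moment at which its call begins. There is no depth.
A pose or a line that the arm cannot do raises env.Unreachable and nothing moves.
- env.close_job(): hands the job in, once; it reports no verdict.
Trained networks look in a picture, given as the dict that the camera call returned (one of the last four; its "shot" number tells which), for a name from the list of things; names that differ only in an ending like _2 or _b are one class to them, and where a whole thing is asked for, a point or a joint stands for the part that bears it (a point fixed in the world has none). Each returns a list of dicts, best first, with "score" (0 to 1); they miss things now and then, are a little off and sometimes report something else, mostly with a low value. They report only what shows in the picture. A call takes as long as a camera call.
- env.search_frame(picture, thing): "xyz" ([x, y, z] in m, in world coordinates, good to about 4 mm: the middle of the surface that is visible of it).
- env.trace(picture, thing): "mask" (420x560 bool, what is visible of it).
The state is a dict: "clock": time; "joint_positions": joint angles; "qvel": joint speeds; "joint_torque": joint torques, N m; "position": TCP position; "tool_rot": TCP orientation; "force": force on the tool from outside, world axes, zero at the start; "wrist_torque": the same for the moment, N m; "opening": opening from 0.0 (shut) to 1.0 (fully open).
Only numpy, scipy, OpenCV 4.12 (cv2) and the standard library are available. Lean on these libraries where they do the work, as an engineer would, in place of code of your own. Each camera call takes 0.05 s, during which the arm holds its last target.

### The job

Get the stoneware lids photographed for the stall's catalogue. First test the photo lamp's trip switch: press the test button so that the lever drops, let the button go and lift the lever back up; then stack all the lids, mouth up, on the round photo board, the largest at the bottom and each cupped level and centred inside the next larger one. With the set standing there, take the picture: press the shutter button to its halfway stop, hold it there for a good second, press it fully down, and let it go; leave the other goods alone.

Things in the scene. Friction and masses are not known exactly. Their poses are not given: they have to be found in the camera images.
- lid_a_mid (a point): White stoneware bowl lid, 140 mm across, 60 mm high; may be absent. Lies mouth up on its flat knob (76 mm across, 14 mm high). Rim: upright wall 8 mm thick, 19 mm deep, to be pinched from above, one finger inside. Flat inner floor 22 mm above the underside; a smaller lid's knob stands on it, so that its rim is 22 mm higher. Point: on the axis, half-way up (30 mm); z points out of the mouth.
- lid_b_mid (a point): White stoneware bowl lid, 118 mm across, 60 mm high; may be absent. Lies mouth up on its flat knob (64 mm across, 14 mm high). Rim: upright wall 8 mm thick, 19 mm deep, to be pinched from above, one finger inside. Flat inner floor 22 mm above the underside; a smaller lid's knob stands on it, so that its rim is 22 mm higher. Point: on the axis, half-way up (30 mm); z points out of the mouth.
- lid_c_mid (a point): White stoneware bowl lid, 96 mm across, 60 mm high; may be absent. Lies mouth up on its flat knob (52 mm across, 14 mm high). Rim: upright wall 8 mm thick, 19 mm deep, to be pinched from above, one finger inside. Flat inner floor 22 mm above the underside; a smaller lid's knob stands on it, so that its rim is 22 mm higher. Point: on the axis, half-way up (30 mm); z points out of the mouth.
- lid_d_mid (a point): White stoneware bowl lid, 74 mm across, 60 mm high; may be absent. Lies mouth up on its flat knob (40 mm across, 14 mm high). Rim: upright wall 8 mm thick, 19 mm deep, to be pinched from above, one finger inside. Flat inner floor 22 mm above the underside; a smaller lid's knob stands on it, so that its rim is 22 mm higher. Point: on the axis, half-way up (30 mm); z points out of the mouth.
- board_top (a point): Centre of the top face of the photo board: a fixed round grey disc, 160 mm across and 18 mm high, lying on the table in front of the camera; z up.
- shutter_top (a point): Centre of the top of the camera's shutter button: a steel disc 24 mm across standing on top of a grey camera (body 130 x 55 mm, top 130 mm above the table, on a small fixed stand; its lens points at the board). The top is 146 mm above the table at rest and moves with the button, straight down when pressed.
- shutter_half (a joint): First stage of the shutter button, m: 0 at rest, 0.005 at the halfway stop. Light spring: 1 N to start, 2.5 N at the stop.
- shutter_deep (a joint): Second stage of the shutter button, m: 0 until more than 7 N is applied at the halfway stop, 0.005 when fully down (9 N). Springs back when let go. Fully down, the button's top is 10 mm lower than at rest.
- test_top (a point): Centre of the top of the TEST button: a white disc 22 mm across on the top face of the grey trip-switch box (140 x 130 mm, 70 mm high, fixed on the table), beside the lever. The top is 88 mm above the table at rest; straight-down travel 8 mm.
- test_button (a joint): Test button, m: 0 at rest, 0.008 fully down (spring 1.5 N rising to 4 N). From about 0.004 to 0.006 down it trips the lever.
- lever_grip (a point): Middle of the lever's black paddle (12 x 18 x 30 mm, 18 mm wide along the hinge's y axis), 52 mm from the hinge. It moves with the lever. From above it can be pinched across its 18 mm width.
- trip_hinge (a point): Hinge axis of the lever on the box, 68 mm above the table, fixed to the box: its y axis is the hinge line, its x axis points to the back of the box, z up. The dropped lever points to -x, out over the front edge of the box.
- trip_lever (a joint): Lever angle, rad: 0 = up (on), resting by its weight on its stop 0.2 rad behind upright; 1.4 = dropped (off), leaning 1.2 rad forward of upright, towards -x of trip_hinge. It falls to the nearer end by itself; upright is at 0.2. It cannot stay up while the test button is held down.
- honey_jar: Bystander, to be left alone: closed glass honey jar, 60 mm across, 85 mm tall. Origin at the centre of its underside.
- mug: Bystander, to be left alone: mug, 72 mm across, 85 mm tall. Origin at the centre of its underside.
- trinket_box: Bystander, to be left alone: small closed dark wooden box, 90 x 60 x 40 mm. Origin at the centre of its underside.
- syrup: Bystander, to be left alone: closed bottle, 56 mm across, 160 mm tall. Origin at the centre of its underside.
- candle: Bystander, to be left alone: thick candle, 64 mm across, 70 mm tall. Origin at the centre of its underside.
- brush: Bystander, to be left alone: hand brush lying on the table, about 200 mm long. Origin at the centre of its underside.
- dish: Bystander, to be left alone: low terracotta dish, 120 mm across, 30 mm tall. Origin at the centre of its underside.

How it is judged (in metres and radians):
On the way, in this order (a step that is already met when the one before it is completed fails the run):
1. the test button is pressed (value of joint test_button above 0.003 m and value of joint trip_lever below 0.9 rad).
2. the lever drops (value of joint trip_lever above 1.1 rad), for 0.1 s.
3. the lever is lifted back up and stays, with the test button let go (value of joint trip_lever below 0.1 rad and value of joint test_button below 0.002 m and contact force between each of the arm, the fingers and trip_box below 0.1 N), for 0.3 s.
4. all lids are nested on the board (horizontal distance between each of lid_a_mid, lid_b_mid, lid_c_mid, lid_d_mid and board_top below 0.035 m and angle between each of lid_a_mid, lid_b_mid, lid_c_mid, lid_d_mid's own z axis and vertical below 0.15 rad and horizontal distance between lid_a_mid and lid_b_mid below 0.015 m and z of lid_b_mid in the frame of lid_a_mid between 0.014 and 0.028 m and horizontal distance between lid_a_mid and lid_c_mid below 0.027 m and z of lid_c_mid in the frame of lid_a_mid between 0.014 and 0.05 m and horizontal distance between lid_a_mid and lid_d_mid below 0.039 m and z of lid_d_mid in the frame of lid_a_mid between 0.014 and 0.072 m and horizontal distance between lid_b_mid and lid_c_mid below 0.015 m and z of lid_c_mid in the frame of lid_b_mid between 0.014 and 0.028 m and horizontal distance between lid_b_mid and lid_d_mid below 0.027 m and z of lid_d_mid in the frame of lid_b_mid between 0.014 and 0.05 m and horizontal distance between lid_c_mid and lid_d_mid below 0.015 m and z of lid_d_mid in the frame of lid_c_mid between 0.014 and 0.028 m), for 0.5 s.
5. the shutter button is held at its halfway stop for 0.7 s (value of joint shutter_half above 0.0035 m and value of joint shutter_deep below 0.0012 m), for 0.7 s.
6. the shutter button is pressed fully down while the nested set stands on the board (all of step 4 and value of joint shutter_deep above 0.0035 m), for 0.1 s.
At the end, for the whole second after the job is handed in: Lids at rest on the board: axes within 35 mm of its centre and 0.15 rad of upright, each standing in the next larger one, centred to 15 mm (12 mm more per size left out between); lever up to 0.1 rad; test and shutter buttons let go (2 mm; second stage 1 mm) (all of step 4 and value of joint trip_lever below 0.1 rad and value of joint each of test_button, shutter_half below 0.002 m and value of joint shutter_deep below 0.001 m and linear speed of each of lid_a, lid_b, lid_c, lid_d below 0.02 m/s); the robot touches nothing.
It fails at once if one of the bystanders is shifted by more than 40 mm (distance of any of honey_jar, mug, trinket_box, syrup, candle, brush, dish from where it was at the start of the episode above 0.04 m).
It fails at once if one of the bystanders is tipped over (angle between any of honey_jar, mug, trinket_box, syrup, candle, dish's own z axis and vertical above 0.5 rad).
Of lid_a, lid_b, lid_c, lid_d only 3 to 4 are there at a start; the rules pass over those that are not, and their reading is None.
At some moment in a run one of lid_a, lid_b, lid_c, lid_d may be knocked a few centimetres aside while the robot is not near it.
It also fails if it takes over 208 s, if anything falls off the work surface, if the arm or the gripper's body presses on something with over 40 N, if the wrist force passes 120 N, or if a joint passes its speed limit or range.

## Working session

There is one attempt and no reset: what is moved stays moved. The work goes in short steps, each a Python script; the robot and the scene stay as the last script left them, time stands still between calls to the robot, and variables do not carry over. Pictures are saved under pics/ and viewed, and the job is handed in when it is done.

```bash
mkdir -p pics; ls; cat > h.py <<'E'
import numpy as np, cv2
from workcell import env
from scipy.spatial.transform import Rotation as R
def snap(n,tag):
    f=env.grab_frame(n); cv2.imwrite(f'pics/{tag}.png',f['image']); return f
E
python3 - <<'E'
from h import *
s=env.read_state()
for k,v in s.items(): print(k,np.round(v,4))
for n in ['side','top','wrist']:
    f=snap(n,n+'0'); print(n,{k:v for k,v in f.items() if k!='image'})
    for t in ['lid_a_mid','board_top','shutter_top','test_top','lever_grip','trip_hinge','honey_jar','mug','trinket_box','syrup','candle','brush','dish']:
        try: print(t,[(np.round(d['xyz'],3).tolist(),round(d['score'],2)) for d in env.search_frame(f,t)])
        except Exception as e: print(t,repr(e))
E
```

```text
pics
clock 0.0
joint_positions [ 8.76401e+01  2.20902e+01  3.79300e-01 -2.71000e-02 -6.84115e+01
 -1.48169e+01]
qvel [-0.0317 -0.0261  0.0145  0.0236 -0.0562  0.0124]
joint_torque [-2.00000e-04 -3.90665e+01  1.87408e+01  4.21990e+00  1.10000e-02
 -2.00000e-04]
position [0.1844 0.5965 0.1902]
tool_rot [-8.987530e+01  7.000000e-03  1.628132e+02]
force [ 0.2483  1.1836 -0.2213]
wrist_torque [ 0.0457 -0.0165 -0.0172]
opening 1.0002
side {'fx': 381.5372862391562, 'fy': 381.5372862391562, 'cx': 287.0195528186163, 'cy': 208.1295356920594, 'position': array([ 0.47328548, -0.61934726,  0.79435264]), 'orientation': array([43.02879449,  0.64391355, -7.22858039]), 'shot': 1}
lid_a_mid [([0.425, 0.233, 0.039], 0.73), ([0.577, 0.246, 0.057], 0.31)]
board_top [([0.458, -0.074, 0.017], 0.65)]
shutter_top [([0.533, -0.374, 0.141], 0.73), ([0.373, -0.204, 0.04], 0.36)]
test_top []
lever_grip []
trip_hinge [([0.536, 0.395, 0.069], 0.86), ([0.534, -0.379, 0.145], 0.73)]
honey_jar [([0.578, 0.246, 0.055], 0.87)]
mug [([0.274, -0.33, 0.047], 0.88)]
trinket_box [([0.374, -0.206, 0.039], 0.73), ([0.701, 0.3
[... 823 characters left out ...]
0.73)]
mug [([0.28, -0.341, 0.036], 0.84)]
trinket_box [([0.69, -0.041, 0.025], 0.5)]
syrup [([0.689, 0.321, 0.102], 0.95), ([0.45, -0.066, 0.015], 0.55)]
candle [([0.79, 0.06, 0.069], 0.9)]
brush [([0.803, -0.135, 0.02], 0.89)]
dish [([0.285, 0.355, 0.013], 0.62), ([0.8, -0.135, 0.022], 0.42)]
wrist {'fx': 373.65001133253486, 'fy': 373.65001133253486, 'cx': 277.1984018289963, 'cy': 206.79646769478515, 'position': array([0.25708576, 0.57488866, 0.38456998]), 'orientation': array([-1.60476059e+01, -4.00434506e-02, -1.07118631e+02]), 'shot': 3}
lid_a_mid []
board_top []
shutter_top []
test_top []
lever_grip []
trip_hinge []
honey_jar []
mug []
trinket_box []
syrup []
candle []
brush []
dish []
```

View pics/side0.png

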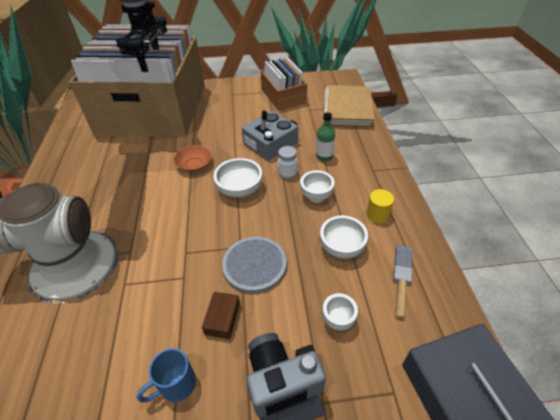

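View pics/top0.png

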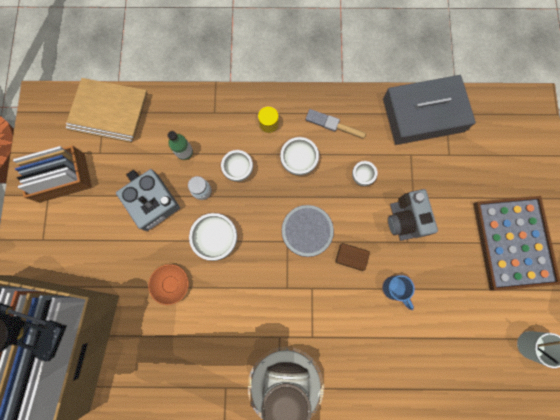

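View pics/wrist0.png

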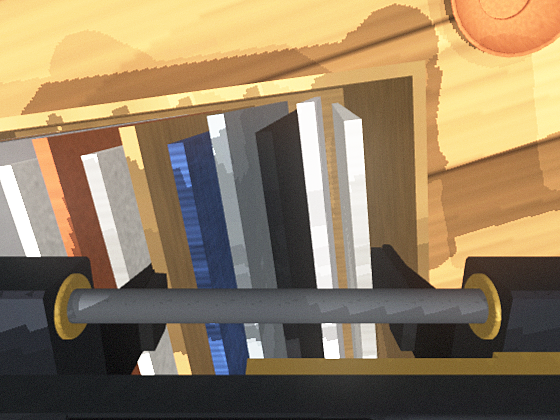

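```bash
cat >> h.py <<'E'
def pose(f): return R.from_euler('xyz',f['orientation'],degrees=True).as_matrix(),np.array(f['position'])
def unproj(f,uv,z):
    M,p=pose(f); uv=np.atleast_2d(np.asarray(uv,float))
    d=np.stack([(uv[:,0]-f['cx'])/f['fx'],-(uv[:,1]-f['cy'])/f['fy'],-np.ones(len(uv))],1)@M.T
    return p+d*((z-p[2])/d[:,2])[:,None]
def proj(f,P):
    M,p=pose(f); c=(np.atleast_2d(P)-p)@M
    return np.stack([f['cx']+f['fx']*c[:,0]/-c[:,2],f['cy']-f['fy']*c[:,1]/-c[:,2]],1)
def tri(f1,uv1,f2,uv2):
    A=[];b=[]
    for f,uv in((f1,uv1),(f2,uv2)):
        p=pose(f)[1]; d=unproj(f,uv,0)[0]-p; d/=np.linalg.norm(d); Q=np.eye(3)-np.outer(d,d); A.append(Q); b.append(Q@p)
    return np.linalg.lstsq(np.vstack(A),np.hstack(b),rcond=None)[0]
def crop(f,c,w,tag,s=8):
    x,y=map(int,c); im=f['image'][max(y-w,0):y+w,max(x-w,0):x+w]
    cv2.imwrite(f'pics/{tag}.png',cv2.resize(im,None,fx=s,fy=s,interpolation=cv2.INTER_CUBIC))
def circ(P):
    A=np.c_[2*P,np.ones(len(P))]; s=np.linalg.lstsq(A,(P**2).sum(1),rcond=None)[0]
    return s[:2],np.sqrt(s[2]+s[:2]@s[:2])
def fitmask(f,m,z):
    c=max(cv2.findContours(m.astype(np.uint8),cv2.RETR_EXTERNAL,cv2.CHAIN_APPROX_NONE)[0],key=cv2.contourArea)[:,0]
    return circ(unproj(f,c,z)[:,:2])
E
python3 - <<'E'
from h import *
t=env.grab_frame('top'); s=env.grab_frame('side')
crop(t,(150,198),36,'tbox'); crop(s,(270,133),36,'sbox')
for f in (t,s):
    for n in ['lid_a_mid','lid_b_mid','lid_c_mid','lid_d_mid','board_top','trip_hinge']:
        for d in env.trace(f,n):
            m=d['mask']
            if m.sum()<20: continue
            c,r=fitmask(f,m,0.06 if 'lid' in n else .018); ys,xs=np.nonzero(m)
            print(f['shot'],n,round(d['score'],2),'px',xs.mean().round(),ys.mean().round(),m.sum(),'c',c.round(3),'r',r.round(4))
    # color approach
    g=f['image'].astype(int); 
    m=((g.min(2)>150)&(g.max(2)-g.min(2)<45)).astype(np.uint8)
    m=cv2.morphologyEx(m,cv2.MORPH_CLOSE,np.ones((5,5)))
    for c in cv2.findContours(m,cv2.RETR_EXTERNAL,cv2.CHAIN_APPROX_NONE)[0]:
        if 100<cv2.contourArea(c)<5000:
            cc,r=circ(unproj(f,c[:,0],.06)[:,:2])
            if abs(cc[1])<.6 and 0.2<cc[0]<.9: print('col',f['shot'],cc.round(3),r.round(4),c[:,0].mean(0).round())
    m=env.trace
E
```

```text
4 lid_a_mid 0.8 px 212.0 237.0 1776 c [0.426 0.219] r 0.0693
4 lid_b_mid 0.57 px 299.0 156.0 1134 c [ 0.678 -0.037] r 0.0585
4 lid_c_mid 0.95 px 237.0 165.0 761 c [0.646 0.154] r 0.0474
4 lid_d_mid 0.75 px 364.0 173.0 479 c [ 0.624 -0.236] r 0.0371
4 board_top 0.75 px 307.0 230.0 2086 c [ 0.452 -0.064] r 0.078
4 trip_hinge 0.79 px 147.0 199.0 2307 c [0.549 0.437] r 0.0862
4 trip_hinge 0.28 px 164.0 200.0 25 c [0.544 0.383] r 0.0075
4 trip_hinge 0.2 px 419.0 197.0 63 c [ 0.559 -0.413] r 0.0129
col 4 [0.428 0.219] 0.069 [212. 236.]
col 4 [ 0.447 -0.062] 0.0741 [307. 230.]
col 4 [0.524 0.42 ] 0.0488 [148. 203.]
col 4 [0.578 0.273] 0.0283 [197. 187.]
col 4 [ 0.626 -0.239] 0.0363 [365. 172.]
col 4 [0.648 0.155] 0.0472 [236. 165.]
col 4 [ 0.681 -0.039] 0.0583 [299. 155.]
col 4 [0.77  0.587] 0.0656 [ 98. 131.]
col 4 [ 0.788 -0.14 ] 0.0195 [332. 122.]
5 lid_a_mid 0.84 px 238.0 177.0 1490 c [0.429 0.204] r 0.075
5 lid_a_mid 0.73 px 270.0 134.0 1891 c [0.538 0.399] r 0.1031
5 lid_a_mid 0.62 px 170.0 377.0 2080 c [ 0.278 -0.336] r 0.0484
5 lid_a_mid 0.41 px 255.0 265.0 2804 c [ 0.455 -0.101] r 0.0751
5 lid_b_mid 0.66 px 343.0 237.0 1611 c [ 0.677 -0.049] r 0.0622
5 lid_b_mid 0.66 px 264.0 119.0 86 c [0.522 0.478] r 0.0322
5 lid_b_mid 0.62 px 170.0 377.0 2128 c [ 0.278 -0.336] r 0.0489
5 lid_b_mid 0.39 px 221.0 316.0 1333 c [ 0.377 -0.222] r 0.0453
5 lid_d_mid 0.78 px 340.0 312.0 1039 c [ 0.624 -0.247] r 0.039
5 board_top 0.83 px 255.0 265.0 2883 c [ 0.454 -0.073] r 0.0804
5 trip_hinge 0.89 px 270.0 134.0 1790 c [0.543 0.456] r 0.1059
col 5 [ 0.445 -0.376] 0.0177 [260. 387.]
col 5 [ 0.509 -0.372] 0.0124 [293. 380.]
col 5 [ 0.541 -0.341] 0.0118 [308. 361.]
col 5 [ 0.625 -0.241] 0.0365 [340. 309.]
col 5 [ 0.786 -0.172] 0.0183 [403. 273.]
col 5 [ 0.453 -0.096] 0.0719 [254. 263.]
col 5 [ 0.68 -0.04] 0.0587 [344. 234.]
col 5 [0.647 0.153] 0.0478 [317. 182.]
col 5 [0.427 0.217] 0.0696 [237. 174.]
col 5 [0.581 0.297] 0.0234 [287. 151.]
```

View boxes.

View pics/tbox.png

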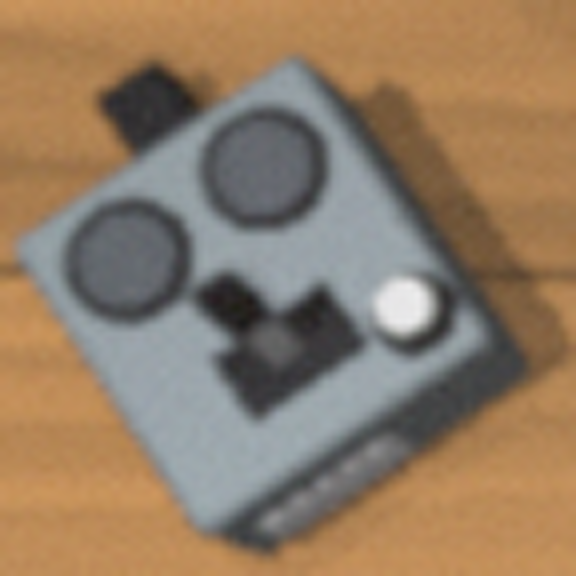

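View pics/sbox.png

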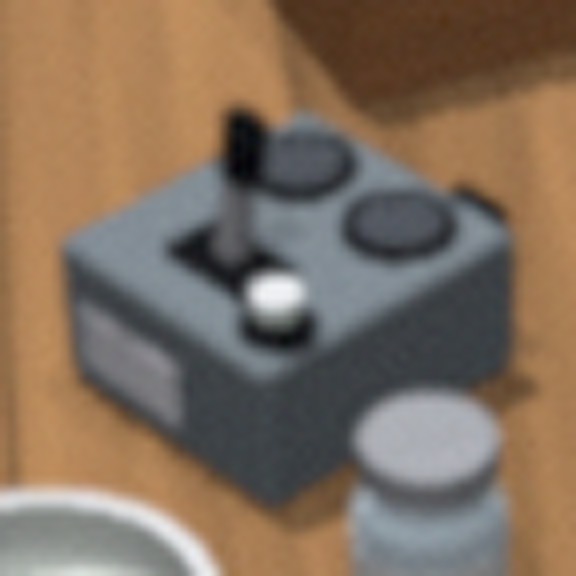

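```bash
python3 - <<'E'
from h import *
t=env.grab_frame('top'); s=env.grab_frame('side')
T=lambda x,y:(114+x/8-.5+.06,162+y/8-.44); S=lambda x,y:(234+x/8-.44,97+y/8-.44)
print('btn',unproj(t,T(405,303),.088),unproj(s,S(276,294),.088),tri(t,T(405,303),s,S(276,294)))
c=[unproj(t,T(*p),.07)[0] for p in [(18,242),(300,58),(497,348),(205,530)]]
print(np.round(c,4)); 
for i in range(4):
    d=c[(i+1)%4]-c[i]; print(np.linalg.norm(d[:2]),np.degrees(np.arctan2(d[1],d[0])))
print('ctr',np.mean(c,0))
print('hinge',unproj(t,T(275,345),.07)); print('padtop',tri(t,T(228,300),s,S(243,135)))
print('slot mid', unproj(t,T(292,352),.07))
# camera
crop(t,(412,215),36,'tcam'); crop(s,(290,370),50,'scam')
print(env.search_frame(t,'shutter_top'),env.search_frame(t,'lever_grip'))
E
```

```text
btn [[0.53165778 0.36096423 0.088     ]] [[0.53005141 0.35889978 0.088     ]] [0.53104147 0.36122025 0.08660329]
[[0.5578 0.5135 0.07  ]
 [0.6302 0.4125 0.07  ]
 [0.5184 0.3308 0.07  ]
 [0.4493 0.4347 0.07  ]]
0.12427563988151087 -54.37302265068674
0.13843892028161703 -143.8563471464771
0.12473713227372295 123.64731447394446
0.13412704277407933 35.9949227215556
ctr [0.53895518 0.4228891  0.07      ]
hinge [[0.51903474 0.41389811 0.07      ]]
padtop [0.52427705 0.41314764 0.12518371]
slot mid [[0.51641544 0.40735068 0.07      ]]
[{'xyz': [0.5308, -0.3719, 0.148], 'score': 0.45}] [{'xyz': [0.5191, 0.412, 0.1184], 'score': 0.63}]
```

View pics/tcam.png

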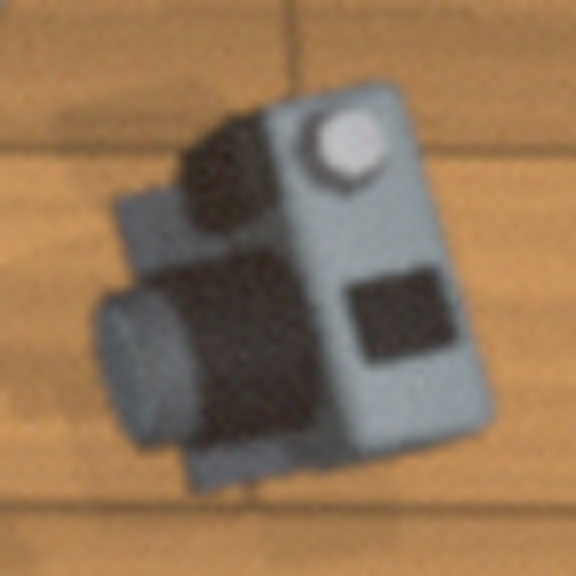

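View pics/scam.png

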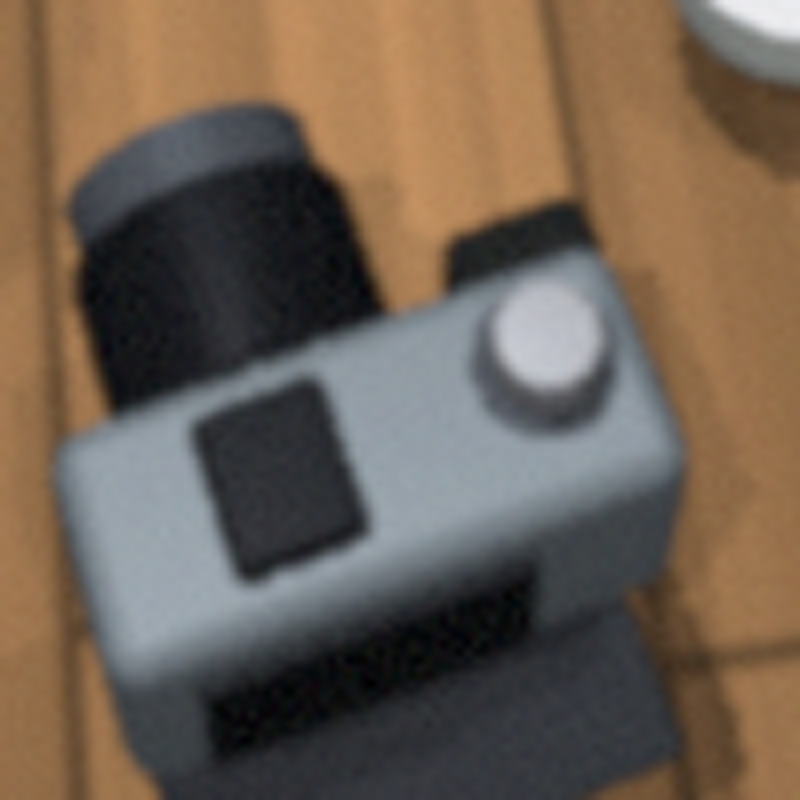

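```bash
cat >> h.py <<'E'
ANG=36.0
ex=np.array([np.cos(np.radians(ANG)),np.sin(np.radians(ANG)),0]); ey=np.array([-ex[1],ex[0],0])
BTN=np.array([.531,.3605,.088])
def st():
    s=env.read_state(); print('t',round(s['clock'],2),'p',np.round(s['position'],4),'r',np.round(s['tool_rot'],1),'F',np.round(s['force'],1),'op',round(s['opening'],3)); return s
E
python3 - <<'E'
from h import *
t=env.grab_frame('top'); s=env.grab_frame('side')
print('shut',unproj(t,(376+43.3,179+17.1),.146),unproj(s,(240+68.4,320+41.4),.146))
for y in (36,-144): print(env.inverse_kinematics([.531,.3605,.2],[-90,0,y]))
p=env.read_state()['position']
env.move_straight([p[0],p[1],.33],rate=.2)
env.goto([*BTN[:2],.2],[-90,0,36])
env.gripper_to(0.0,10)
st(); f=snap('wrist','w1')
E
```

```text
shut [[ 0.53389138 -0.37174618  0.146     ]] [[ 0.53342952 -0.37437718  0.146     ]]
[ 4.85902246e+01  2.33821308e+01  3.80317275e+00 -2.54444375e-14
 -7.04210419e+01 -1.02590225e+02]
[ 4.85902246e+01  2.33821308e+01  3.80317275e+00  2.54444375e-14
 -7.04210419e+01  7.74097754e+01]
t 7.08 p [0.531  0.3605 0.2   ] r [-90.  -0.  36.] F [-0.2 -0.6 -0.6] op 0.007
```

View pics/w1.png

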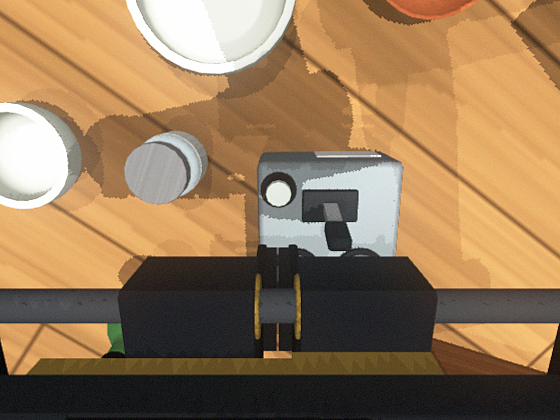

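```bash
python3 - <<'E'
from h import *
f=env.grab_frame('wrist'); crop(f,(320,200),75,'w1c',5)
print(f['position'],f['orientation'])
print(unproj(f,(279,191.5),.088)); a,b=unproj(f,[(262,161),(402,161)],.07)
print(a,b)
for n in ['test_top','lever_grip','trip_hinge']: print(n,env.search_frame(f,n))
E
```

```text
[0.46969954 0.31609457 0.39332158] [-1.60382377e+01  3.49405657e-02  1.26058650e+02]
[[0.52906016 0.36095791 0.088     ]]
[0.51923219 0.33556465 0.07      ] [0.44756656 0.4339718  0.07      ]
test_top [{'xyz': [0.5322, 0.3587, 0.0863], 'score': 0.79}]
lever_grip [{'xyz': [0.5213, 0.4133, 0.1182], 'score': 0.96}]
trip_hinge [{'xyz': [0.5133, 0.4086, 0.0728], 'score': 0.56}]
```

View pics/w1c.png

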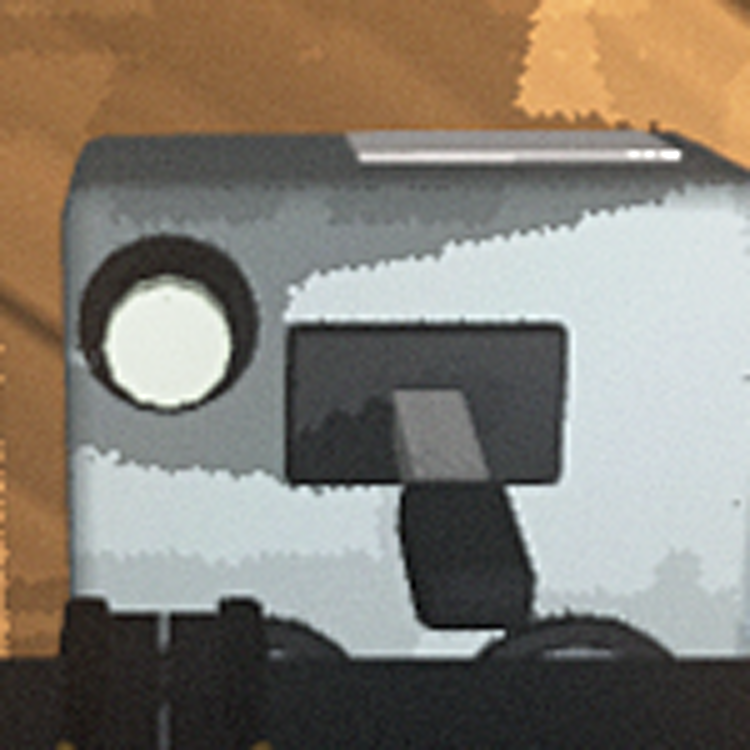

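```bash
python3 - <<'E'
from h import *
f=env.grab_frame('wrist')
for n,uv,z in [('slot',(330,205),.07),('leverbase',(330.5,203),.068),('btn',(278.5,193),.088)]:
    P=unproj(f,uv,z)[0]; print(n,P.round(4),'along',P@ex,'lat',P@ey)
x,y=BTN[:2]
env.move_straight([x,y,.1],rate=.1)
print(env.move_straight([x,y,.0795],rate=.015,force_limit=8)); st()
env.dwell(.8); st()
f=snap('top','t_drop'); crop(f,(150,198),36,'t_dropc')
E
```

```text
slot [0.5156 0.408  0.07  ] along 0.6569978508837367 lat 0.027008851497361288
leverbase [0.5142 0.4078 0.068 ] along 0.6556846279137624 lat 0.027678214448845915
btn [0.5304 0.3614 0.088 ] along 0.6414825324100955 lat -0.019371078117044933
False
t 10.05 p [0.5311 0.3606 0.0797] r [-90.  -0.  36.] F [ 0.   0.2 -0. ] op 0.007
t 10.85 p [0.531  0.3605 0.0795] r [-90.   0.  36.] F [-0.7  0.1  0.3] op 0.008
```

View pics/t_dropc.png

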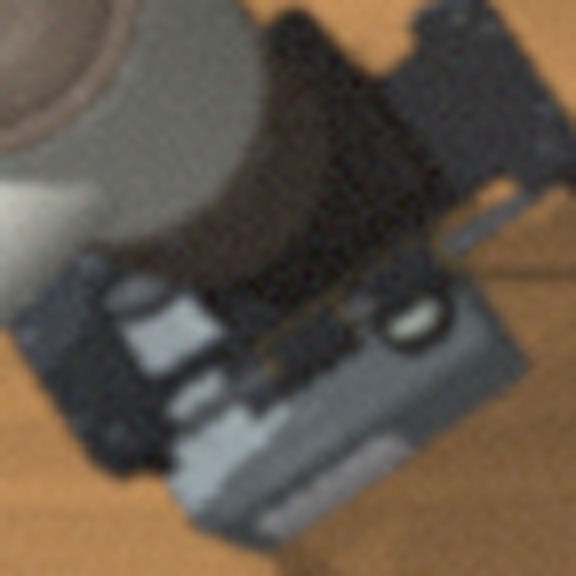

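```bash
python3 - <<'E'
from h import *
f=snap('wrist','w2'); crop(f,(300,200),75,'w2c',5); s=snap('side','s2'); crop(s,(270,125),50,'s2c',8)
print(proj(s,[.531,.3605,.0795]),proj(f,[.531,.3605,.0795]),proj(f,[.5305,.361,.088]))
E
```

```text
[[268.44479427 135.2289925 ]] [[277.08308864 241.75363352]] [[278.38335705 247.41932117]]
```

View pics/w2c.png

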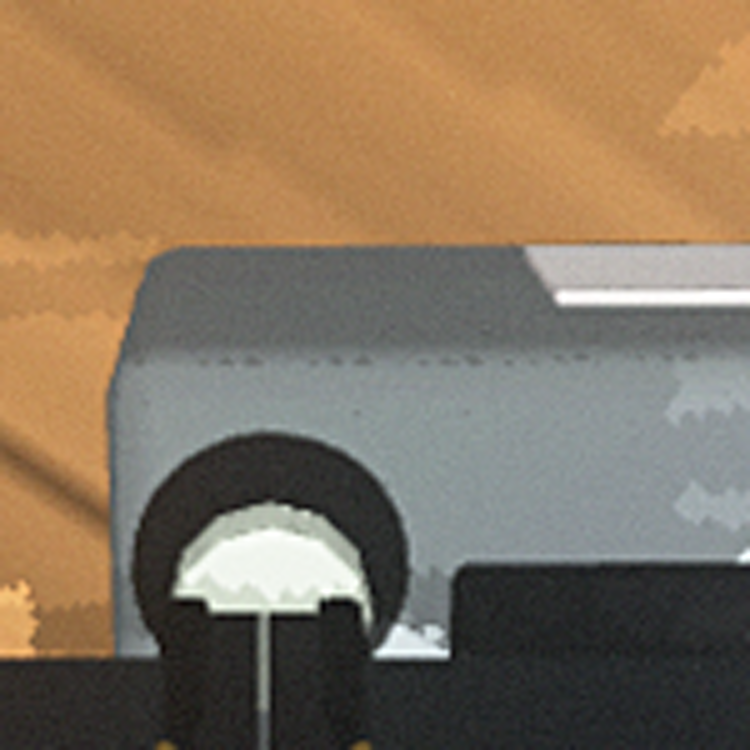

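View pics/s2c.png

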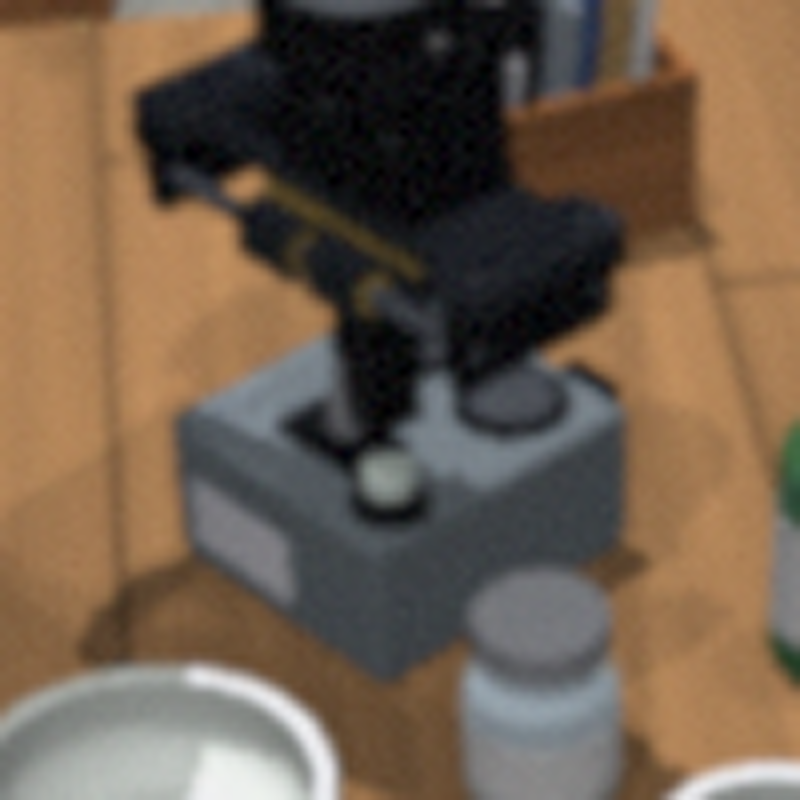

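```bash
python3 - <<'E'
from h import *
f=env.grab_frame('wrist');s=env.grab_frame('side')
P=tri(f,(277.5,246.5),s,(269,127)); print(P, P@ex,P@ey, 'tcp',BTN@ex,BTN@ey, proj(f,P),proj(s,P))
for d in(-.0095,0,.0095):
  for z in (.0795,.1,.11): print(d,z,proj(f,BTN*[1,1,0]+d*ex+[0,0,z]).round(1),proj(s,BTN*[1,1,0]+d*ex+[0,0,z]).round(1))
st(); print(env.read_state()['joint_positions'])
E
```

```text
[0.5288577  0.35652981 0.11000192] 0.6374178345642516 -0.02241608038590666 tcp 0.6414846074645336 -0.02046334249513471 [[272.89288222 257.3615562 ]] [[267.40014517 127.85798044]]
-0.0095 0.0795 [[277.1 225.5]] [[266.2 136.5]]
-0.0095 0.1 [[277.1 239. ]] [[265.8 131. ]]
-0.0095 0.11 [[277.  246.6]] [[265.6 128.3]]
0 0.0795 [[277.1 241.8]] [[268.4 135.2]]
0 0.1 [[277.  256.8]] [[268.1 129.8]]
0 0.11 [[277.  265.3]] [[268. 127.]]
0.0095 0.0795 [[277.1 257.6]] [[270.7 134. ]]
0.0095 0.1 [[277.  274.1]] [[270.4 128.5]]
0.0095 0.11 [[277.  283.4]] [[270.3 125.8]]
t 11.1 p [0.531  0.3605 0.0795] r [-90.  -0.  36.] F [ 0.4 -0.4 -0.6] op 0.005
[ 4.85913184e+01  2.89242977e+01 -5.38967105e+00 -2.63229613e-04
 -5.56851286e+01 -1.02590179e+02]
```

```bash
python3 - <<'E'
from h import *
env.move_straight([.531,.3605,.28],rate=.2)
env.goto([.45,-.05,.28],[-90,0,0]); st()
s=snap('side','s3'); t=snap('top','t3')
for f in (s,t): print(proj(f,[.45,-.05,.28]),proj(f,[.45,-.05,.299]),proj(f,[.45,-.05,.35]))
env.gripper_to(1.0); s=snap('side','s4')
st()
E
```

```text
t 13.79 p [ 0.4506 -0.0494  0.2799] r [-90.   -0.    0.1] F [0.1 0.2 0.8] op 0.005
[[242.37252303 178.48248296]] [[241.43247252 171.30280436]] [[238.72707662 150.6402199 ]]
[[307.47023347 217.22208258]] [[307.93192024 215.9490121 ]] [[309.262451   212.28016229]]
t 15.46 p [ 0.45 -0.05  0.28] r [-90.   0.  -0.] F [ 0.  -0.3  0.6] op 1.0
```

View pics/s3.png

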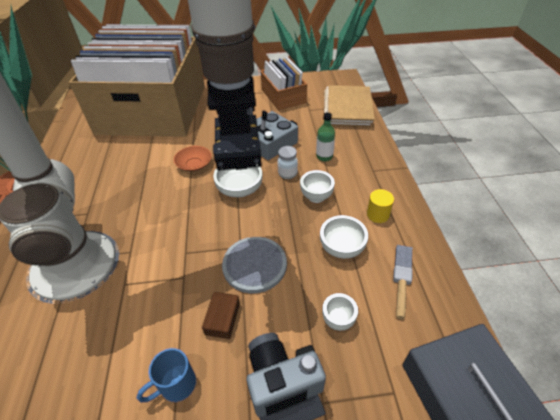

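View pics/s4.png

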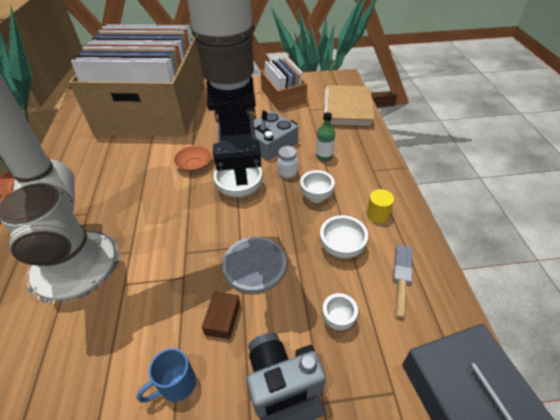

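View pics/t3.png

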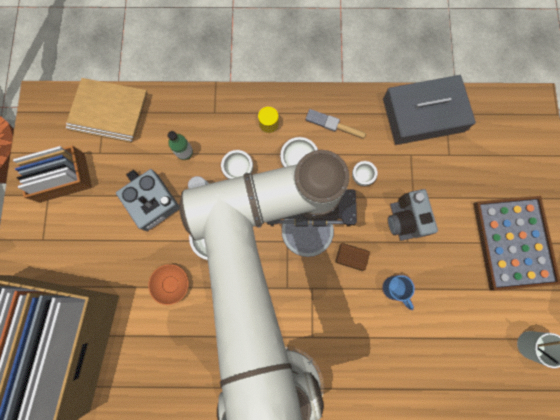

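```bash
python3 - <<'E'
from h import *
s=env.grab_frame('side'); w=snap('wrist','w4')
crop(s,(240,165),30,'s4c',10)
for y in (.0435,.0585):
  for z in (.28,.3,.31,.33): print(y,z,proj(s,[.45,-.05-y,z]).round(1), proj(w,[[.45,-.05-y,z],[.45,-.05+y,z]]).round(1).tolist())
E
```

```text
0.0435 0.28 [[243.4 193.7]] [[198.4, 241.6], [355.6, 241.8]]
0.0435 0.3 [[242.4 186.2]] [[190.3, 256.2], [363.6, 256.5]]
0.0435 0.31 [[241.9 182.3]] [[185.6, 264.7], [368.3, 265.0]]
0.0435 0.33 [[240.8 174.2]] [[174.4, 284.8], [379.3, 285.0]]
0.0585 0.28 [[243.8 199.3]] [[171.3, 241.6], [382.7, 241.9]]
0.0585 0.3 [[242.8 191.7]] [[160.4, 256.2], [393.5, 256.5]]
0.0585 0.31 [[242.3 187.8]] [[154.1, 264.7], [399.8, 265.0]]
0.0585 0.33 [[241.2 179.8]] [[139.1, 284.7], [414.6, 285.1]]
```

View pics/s4c.png

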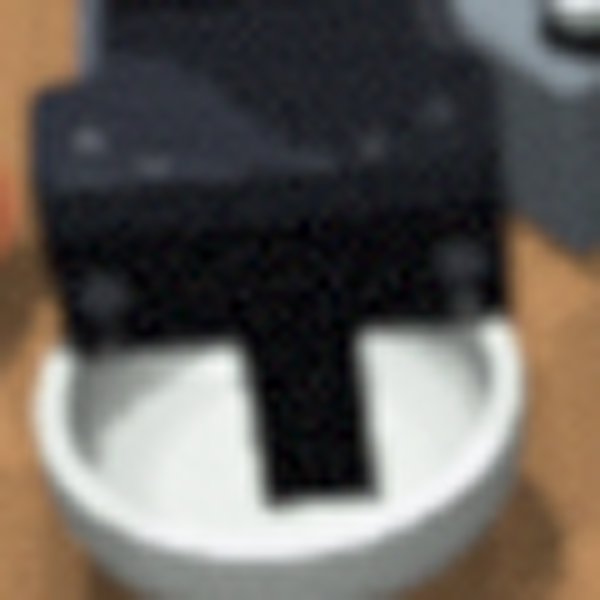

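View pics/w4.png

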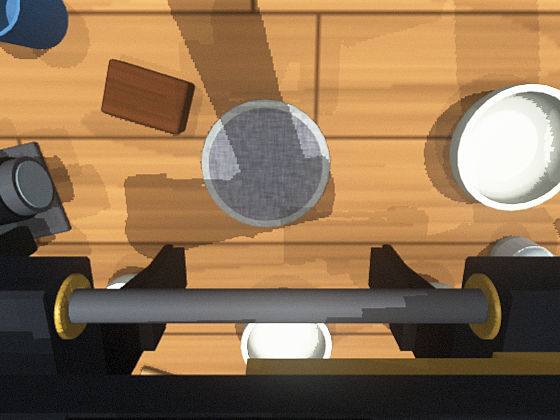

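```bash
python3 - <<'E'
from h import *
s=env.grab_frame('side')
for z in (.33,.34,.35,.36,.37,.38): print(z,proj(s,[[.4125,-.145,z],[.4875,-.145,z]]).round(1).tolist())
E
```

```text
0.33 [[220.3, 196.1], [263.8, 191.9]]
0.34 [[219.5, 192.0], [263.4, 187.8]]
0.35 [[218.6, 187.7], [263.1, 183.5]]
0.36 [[217.8, 183.4], [262.8, 179.2]]
0.37 [[216.9, 179.0], [262.4, 174.7]]
0.38 [[216.0, 174.4], [262.1, 170.2]]
```

```bash
python3 - <<'E'
from h import *
env.gripper_to(0.0)
env.move_straight([.453,-.068,.02],rate=.2)
print(env.move_straight([.453,-.068,-.03],rate=.02,force_limit=4)); st()
env.move_straight([.453,-.068,.05],rate=.15)
E
```

```text
True
t 20.14 p [ 0.453  -0.068  -0.0129] r [-90.   0.   0.] F [-1.  -0.1  3.9] op 0.006
```

```bash
cat >> h.py <<'E'
OFF=.0305
def P(x,y,ztip): return [x,y,ztip-OFF]
E
python3 - <<'E'
from h import *
x,y=BTN[:2]
p=env.read_state()['position']
env.move_straight([p[0],p[1],.2],rate=.3)
env.goto(P(x,y,.2),[-90,0,36])
env.move_straight(P(x,y,.1),rate=.12)
print(env.move_straight(P(x,y,.0788),rate=.015,force_limit=7)); st()
env.dwell(.6); st()
env.move_straight(P(x,y,.2),rate=.12)
f=snap('wrist','w5'); crop(f,(320,190),75,'w5c',5)
print(env.search_frame(f,'lever_grip'))
E
```

```text
True
t 25.27 p [0.531  0.3604 0.0493] r [-90.   0.  36.] F [-0.4  0.   3.6] op 0.007
t 25.88 p [0.5309 0.3604 0.0492] r [-90.   0.  36.] F [0.1 1.5 4.7] op 0.003
[{'xyz': [0.4847, 0.3864, 0.0886], 'score': 0.65}, {'xyz': [0.4585, 0.2389, 0.0299], 'score': 0.37}]
```

View pics/w5c.png

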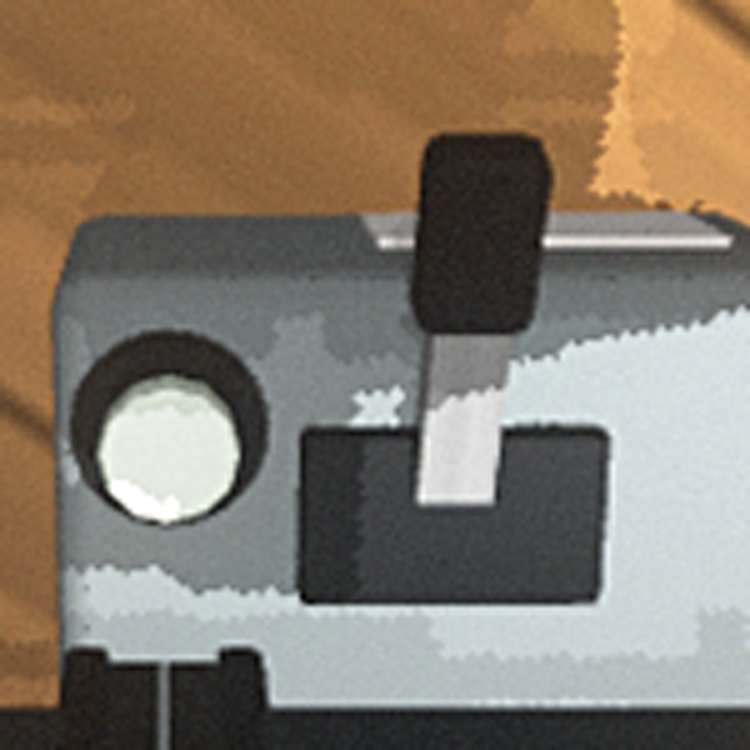

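```bash
python3 - <<'E'
from h import *
f=env.grab_frame('wrist')
for n,uv,z in [('far',(245+484/5,115+134/5),.09),('near',(245+472/5,115+330/5),.085),('base',(245+456/5,115+503/5),.072),('slotfront',(245+455/5,115+430/5),.07),('slotback',(245+455/5,115+603/5),.07),('padL',(245+418/5,115+240/5),.093),('padR',(245+543/5,115+240/5),.093)]:
    p=unproj(f,uv,z)[0]; print(n,p.round(4),'along',round(p@ex,4),'lat',round(p@ey,4))
E
```

```text
far [0.4654 0.3702 0.09  ] along 0.5941 lat 0.0259
near [0.4893 0.3881 0.085 ] along 0.624 lat 0.0264
base [0.5141 0.4073 0.072 ] along 0.6553 lat 0.0273
slotfront [0.5048 0.4001 0.07  ] along 0.6436 lat 0.0269
slotback [0.5281 0.4186 0.07  ] along 0.6733 lat 0.0282
padL [0.4829 0.3714 0.093 ] along 0.609 lat 0.0166
padR [0.4723 0.386  0.093 ] along 0.609 lat 0.0347
```

```bash
python3 - <<'E'
from h import *
H=.658; LAT=.0265; r=.052
def T(th,dz=-.011):
    a=H-r*np.sin(th); p=a*ex+LAT*ey; return P(p[0],p[1],.068+r*np.cos(th)+dz)
env.gripper_to(.3)
p=T(1.2); env.move_straight([p[0],p[1],.15-OFF],rate=.15)
print(env.move_straight(p,rate=.05,force_limit=5)); st()
env.gripper_to(0.0,6); st()
for th in np.linspace(1.2,-.16,9)[1:]:
    env.move_straight(T(th),rate=.05)
st(); f=snap('side','s6'); crop(f,(270,125),50,'s6c',8)
env.gripper_to(.35); env.dwell(.2)
q=T(-.16); env.move_straight([q[0],q[1],.24-OFF],rate=.15)
env.dwell(.2); p=BTN
env.move_straight(P(p[0],p[1],.24),rate=.2)
f=snap('wrist','w6'); crop(f,(320,190),75,'w6c',5); st()
E
```

```text
False
t 30.23 p [0.4777 0.3799 0.0457] r [-90.    0.1  36. ] F [ 0.4 -0.4  0.5] op 0.298
t 30.57 p [0.4778 0.3795 0.0456] r [-90.1   0.1  36. ] F [ 2.4 -2.4  1.6] op 0.203
t 33.17 p [0.524  0.4135 0.078 ] r [-90.   0.  36.] F [ 4.2 -2.8  1.6] op 0.205
t 35.67 p [0.5312 0.3604 0.2096] r [-90.    0.1  36. ] F [ 0.4 -0.1 -0.2] op 0.352
```

View pics/w6c.png

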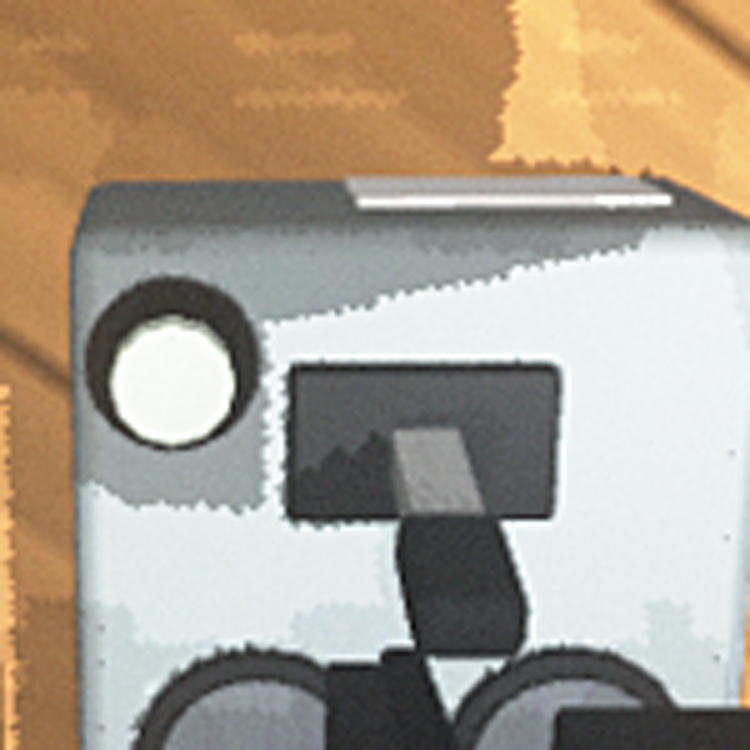

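View pics/s6c.png

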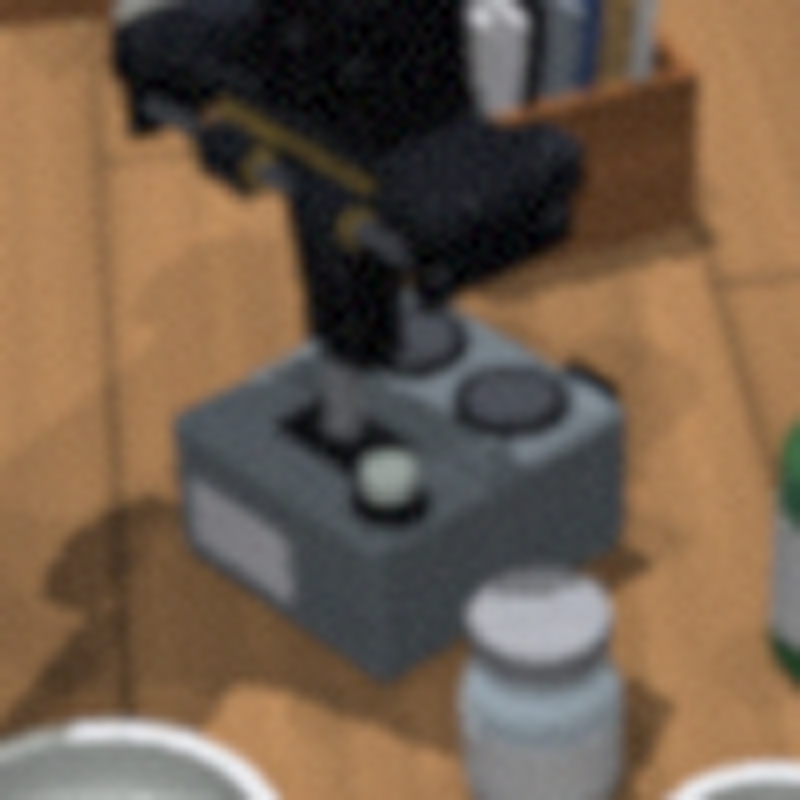

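```bash
cat >> h.py <<'E'
RAD=dict(a=.070,b=.059,c=.048,d=.037)
BOARD=np.array([.453,-.068])
def lids(zr=.06,show=False):
    out={}
    for n in('top','side'):
        f=env.grab_frame(n); g=f['image'].astype(int)
        m=((g.min(2)>150)&(g.max(2)-g.min(2)<45)).astype(np.uint8); m=cv2.morphologyEx(m,cv2.MORPH_CLOSE,np.ones((5,5)))
        for c in cv2.findContours(m,cv2.RETR_EXTERNAL,cv2.CHAIN_APPROX_NONE)[0]:
            if not 100<cv2.contourArea(c)<5000: continue
            Q=unproj(f,c[:,0],zr)[:,:2]; cc,r=circ(Q); res=np.std(np.linalg.norm(Q-cc,axis=1))
            for k,R0 in RAD.items():
                if abs(r-R0)<.0035 and res<.003 and np.hypot(*cc)<.9: out.setdefault(k,[]).append((n,cc.round(4).tolist(),round(r,4)))
    return out
def pick(k,c,phi,yaw,tip=.044,grip=45):
    u=np.array([np.cos(np.radians(phi)),np.sin(np.radians(phi))]); g=np.array(c)+(RAD[k]-.004)*u
    env.gripper_to(.33)
    env.goto(P(*g,.16),[-90,0,yaw])
    print('down hit',env.move_straight(P(*g,tip),rate=.08,force_limit=6)); st()
    env.gripper_to(0,grip); s=st(); return u
E
python3 - <<'E'
from h import *
print(lids())
p=env.read_state()['position']
env.move_straight([p[0],p[1],.25],rate=.2)
for y in(0,180): print(env.inverse_kinematics([.4275,.284,.13],[-90,0,y]))
L=lids(); print(L)
E
```

```text
{'a': [('top', [0.4087, 0.1883], np.float64(0.0685)), ('side', [0.4535, -0.0957], np.float64(0.0721)), ('side', [0.4085, 0.1848], np.float64(0.0678))], 'd': [('top', [0.626, -0.2388], np.float64(0.0365)), ('side', [0.6253, -0.2406], np.float64(0.0366))], 'c': [('top', [0.6484, 0.1544], np.float64(0.0472)), ('side', [0.6476, 0.1526], np.float64(0.0478))], 'b': [('top', [0.6805, -0.0385], np.float64(0.0583)), ('side', [0.6796, -0.0404], np.float64(0.0588))]}
[ 5.17382161e+01  1.44328336e+01 -2.02321350e+01 -2.54444375e-14
 -5.53350313e+01 -1.41738216e+02]
[ 5.17382161e+01  1.44328336e+01 -2.02321350e+01  2.54444375e-14
 -5.53350313e+01  3.82617839e+01]
{'a': [('top', [0.4087, 0.1883], np.float64(0.0685)), ('side', [0.4534, -0.0957], np.float64(0.072)), ('side', [0.4085, 0.1846], np.float64(0.0676))], 'd': [('top', [0.6261, -0.2388], np.float64(0.0364)), ('side', [0.6253, -0.2407], np.float64(0.0366))], 'c': [('top', [0.6486, 0.1541], np.float64(0.047)), ('side', [0.648, 0.1518], np.float64(0.0473))], 'b': [('top', [0.6805, -0.0385], np.float64(0.0583)), ('side', [0.6796, -0.0404], np.float64(0.0588))]}
```

```bash
cat >> h.py <<'E'
def place(k,u,yaw,rim,tipoff=.016):
    p=np.array(env.read_state()['position'])
    env.move_straight([p[0],p[1],.17],rate=.15); s=st()
    g=BOARD+(RAD[k]-.004)*u
    env.goto([*g,.17],[-90,0,yaw])
    zt=rim-tipoff
    env.move_straight(P(*g,zt+.015),rate=.12)
    print('place hit',env.move_straight(P(*g,zt-.006),rate=.02,force_limit=4)); st()
E
python3 - <<'E'
from h import *
u=pick('a',[.4087,.187],90,180)
p=np.array(env.read_state()['position']); env.move_straight([p[0],p[1],p[2]+.06],rate=.08); st()
s=snap('side','s7'); 
E
```

```text
down hit False
t 40.23 p [0.409  0.2533 0.0139] r [ -90.    0. -180.] F [-0.1  1.1 -0.4] op 0.329
t 40.75 p [0.4087 0.2529 0.0136] r [-90.  -0. 180.] F [-0.5 -0.7  1.1] op 0.084
t 41.65 p [0.4082 0.2526 0.0731] r [-9.0e+01 -1.0e-01  1.8e+02] F [-0.8  0.4 -2.8] op 0.086
```

View pics/s7.png

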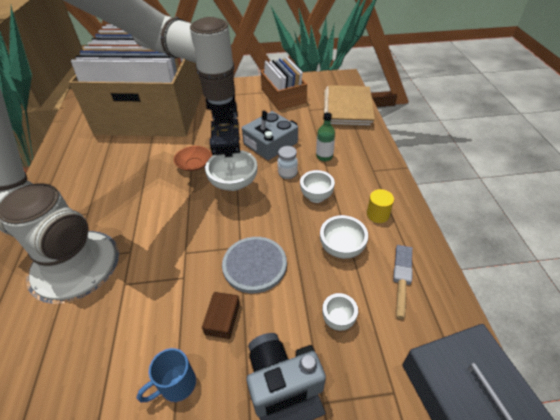

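```bash
cat >> h.py <<'E'
def release():
    env.gripper_to(.3); p=np.array(env.read_state()['position']); env.move_straight([p[0],p[1],.17],rate=.15)
E
python3 - <<'E'
from h import *
place('a',np.array([0,1.]),180,.078); release()
env.goto([.55,.1,.25],[-90,0,180])
s=snap('side','s8'); print(lids(.06)); print(lids(.078).get('a'))
E
```

```text
t 42.49 p [0.4074 0.2519 0.1688] r [-8.99e+01 -1.00e-01  1.80e+02] F [-0.1 -1.  -2.8] op 0.086
place hit True
t 45.42 p [ 0.4529 -0.0019  0.0315] r [ -90.   -0. -180.] F [0.  0.7 4.4] op 0.087
{'d': [('top', [0.6263, -0.2389], np.float64(0.0363)), ('side', [0.6254, -0.2408], np.float64(0.0366))], 'a': [('side', [0.4585, -0.0552], np.float64(0.0712))], 'b': [('side', [0.6806, -0.0406], np.float64(0.0583))], 'c': [('side', [0.6477, 0.1528], np.float64(0.0476))]}
[('side', [0.4589, -0.0691], np.float64(0.0695))]
```

View pics/s8.png

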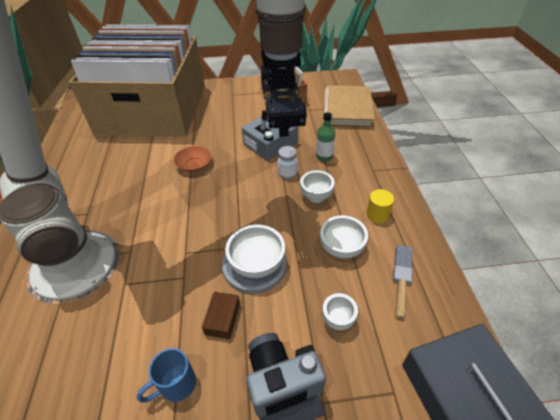

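```bash
python3 - <<'E'
from h import *
env.goto([.45,.35,.25],[-90,0,180])
print(lids(.06)); print(lids(.078).get('a')); f=snap('top','t9')
for y in(0,180): print(env.inverse_kinematics([.68,.016,.1],[-90,0,y]))
for n in ('top','side'):
    f=env.grab_frame(n)
    for d in env.trace(f,'board_top'): print(n,d['score'],fitmask(f,d['mask'],.018))
E
```

```text
{'d': [('top', [0.626, -0.2386], np.float64(0.0364)), ('side', [0.6253, -0.2407], np.float64(0.0366))], 'c': [('top', [0.6483, 0.1546], np.float64(0.0473)), ('side', [0.6475, 0.1527], np.float64(0.0478))], 'b': [('top', [0.6804, -0.0385], np.float64(0.0584)), ('side', [0.6796, -0.0404], np.float64(0.0588))]}
None
[ 1.49356771e+01  3.12407958e+01  2.03370244e+00 -2.54444375e-14
 -6.07929066e+01 -1.04935677e+02]
[ 1.49356771e+01  3.12407958e+01  2.03370244e+00  2.54444375e-14
 -6.07929066e+01  7.50643229e+01]
top 0.83 (array([ 0.45271131, -0.06322477]), np.float64(0.07281558294968675))
top 0.16 (array([ 0.37194418, -0.19832219]), np.float64(0.04341748917087302))
side 0.77 (array([ 0.45204493, -0.07909657]), np.float64(0.06795141348854648))
```

View pics/t9.png

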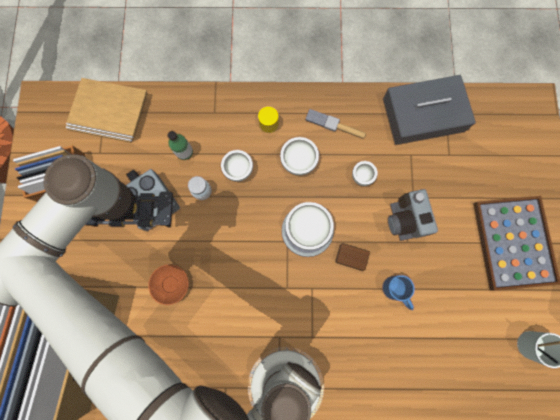

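```bash
python3 - <<'E'
from h import *
for n in('top','side'):
    f=env.grab_frame(n); c0=proj(f,[.457,-.068,.078])[0]; crop(f,c0,34,'bd_'+n,8)
    for d in env.trace(f,'lid_a_mid'):
        c,r=fitmask(f,d['mask'],.078); print(n,round(d['score'],2),c.round(4),r)
    for th in (180,195,205):
        m=(f['image'].min(2)>th).astype(np.uint8); m=cv2.morphologyEx(m,cv2.MORPH_CLOSE,np.ones((5,5)))
        for c in cv2.findContours(m,cv2.RETR_EXTERNAL,cv2.CHAIN_APPROX_NONE)[0]:
            if cv2.contourArea(c)>300 and np.hypot(*(c[:,0].mean(0)-c0))<12: print(n,th,circ(unproj(f,c[:,0],.078)[:,:2]))
E
```

```text
top 0.7 [ 0.4581 -0.066 ] 0.06853471668779561
top 180 (array([ 0.45669588, -0.06310549]), np.float64(0.07028320082669764))
top 195 (array([ 0.45934985, -0.06626544]), np.float64(0.0677471595384287))
top 205 (array([ 0.45944084, -0.06617074]), np.float64(0.0675298104085717))
side 0.81 [ 0.459  -0.0761] 0.07311697218025857
side 180 (array([ 0.45886571, -0.06828075]), np.float64(0.06855315794489868))
side 195 (array([ 0.45895582, -0.06834897]), np.float64(0.06800314343993061))
side 205 (array([ 0.45902314, -0.06833603]), np.float64(0.06763165004421182))
```

View pics/bd_top.png

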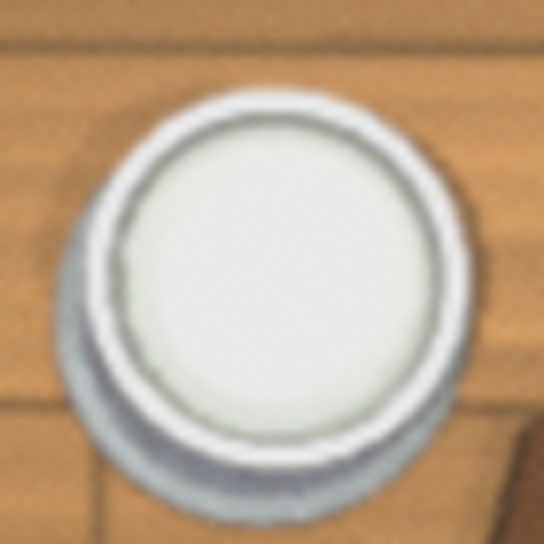

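```bash
cat >> h.py <<'E'
BOARD=np.array([.459,-.067])
def held(k,rim):
    for n in('side','top'):
        f=env.grab_frame(n); 
        for th in (150,180):
            m=(f['image'].min(2)>th).astype(np.uint8); m=cv2.morphologyEx(m,cv2.MORPH_CLOSE,np.ones((5,5)))
            for c in cv2.findContours(m,cv2.RETR_EXTERNAL,cv2.CHAIN_APPROX_NONE)[0]:
                if cv2.contourArea(c)<200: continue
                h=cv2.convexHull(c)[:,0]; Q=unproj(f,h,rim)[:,:2]; cc,r=circ(Q)
                if abs(r-RAD[k])<.006: print(n,th,cc.round(4),r.round(4))
E
python3 - <<'E'
from h import *
p=env.read_state()['position']; 
u=pick('b',[.680,-.0392],90,180)
p=np.array(env.read_state()['position']); env.move_straight([p[0],p[1],p[2]+.08],rate=.1); s=st()
snap('side','s10'); held('b',.14); print('exp',np.array(s['position'])[:2]-u*.055)
E
```

```text
down hit False
t 53.29 p [0.6805 0.0159 0.0142] r [-9.0e+01  1.0e-01 -1.8e+02] F [-0.6 -1.9  0.2] op 0.332
t 53.81 p [0.6798 0.0156 0.0137] r [-90.  -0. 180.] F [-1.1 -0.7  0.9] op 0.096
t 54.76 p [0.6791 0.0156 0.0927] r [-9.0e+01 -1.0e-01  1.8e+02] F [-0.7  0.3 -2.9] op 0.096
side 150 [ 0.4914 -0.3887] 0.0542
side 150 [ 0.4608 -0.1174] 0.0634
side 150 [ 0.6777 -0.0454] 0.0561
side 180 [ 1.0685 -0.2044] 0.0633
side 180 [0.9299 0.0104] 0.0557
top 150 [0.5081 0.3938] 0.0562
top 150 [0.5803 0.698 ] 0.0592
top 150 [0.8009 0.1037] 0.0626
top 180 [ 0.4583 -0.0754] 0.0546
top 180 [0.5865 0.6971] 0.0582
top 180 [0.8034 0.1075] 0.0538
top 180 [ 1.1812 -0.4376] 0.0606
exp [ 0.67907507 -0.03941919]
```

View pics/s10.png

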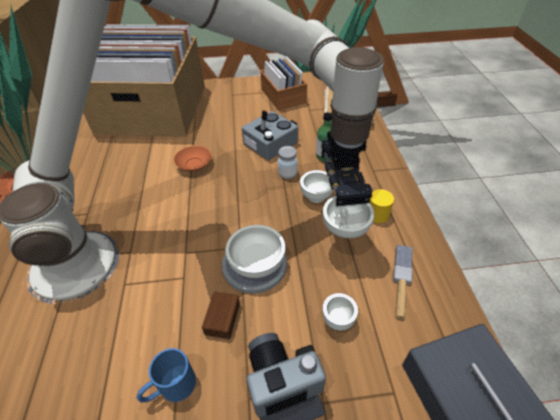

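```bash
python3 - <<'E'
from h import *
place('b',np.array([0,1.]),180,.100); snap('side','s11')
release(); env.goto([.45,.35,.25],[-90,0,180])
f=snap('side','s12'); g=env.grab_frame('top')
for n,f in(('side',f),('top',g)):
    crop(f,proj(f,[.459,-.067,.09])[0],34,'st_'+n,8)
print(lids(.06))
def fit(rim,R0):
    for n in('top','side'):
        f=env.grab_frame(n)
        for th in (150,170,180,195,205):
            m=(f['image'].min(2)>th).astype(np.uint8)
            for c in cv2.findContours(m,cv2.RETR_LIST,cv2.CHAIN_APPROX_NONE)[0]:
                if len(c)>30:
                    cc,r=circ(unproj(f,c[:,0],rim)[:,:2])
                    if np.hypot(*(cc-BOARD))<.03 and r>.02: print(n,th,cc.round(4),r.round(4))
fit(.1,.059)
E
```

```text
t 55.57 p [0.6783 0.0156 0.1688] r [-9.0e+01 -1.0e-01  1.8e+02] F [-0.7 -0.  -3.5] op 0.094
place hit True
t 58.2 p [ 0.459  -0.0118  0.0535] r [ -90.   -0. -180.] F [-1.5  0.1  4.3] op 0.09
{'d': [('top', [0.6261, -0.2387], np.float64(0.0364)), ('side', [0.6254, -0.2407], np.float64(0.0366))], 'c': [('top', [0.6482, 0.1546], np.float64(0.0473)), ('side', [0.6475, 0.1527], np.float64(0.0479))]}
top 150 [ 0.4403 -0.0596] 0.0606
top 150 [ 0.4472 -0.061 ] 0.0746
top 170 [ 0.4417 -0.0745] 0.0425
top 170 [ 0.4412 -0.0583] 0.068
top 170 [ 0.464  -0.0658] 0.0478
top 170 [ 0.4563 -0.0645] 0.0677
top 180 [ 0.4559 -0.0652] 0.0571
top 180 [ 0.464  -0.0654] 0.0479
top 180 [ 0.4563 -0.0647] 0.0671
top 195 [ 0.4573 -0.0651] 0.0589
top 195 [ 0.462  -0.0653] 0.0429
top 195 [ 0.4637 -0.0653] 0.0522
top 195 [ 0.4562 -0.0648] 0.0664
top 205 [ 0.4576 -0.0651] 0.0593
top 205 [ 0.4624 -0.0653] 0.0415
top 205 [ 0.4634 -0.0654] 0.0527
top 205 [ 0.4562 -0.0646] 0.0662
side 150 [ 0.4609 -0.0861] 0.0541
side 150 [ 0.4615 -0.0634] 0.0424
side 150 [ 0.4537 -0.0866] 0.0729
side 170 [ 0.4606 -0.0858] 0.0547
side 170 [ 0.4619 -0.063 ] 0.0429
side 170 [ 0.4598 -0.0816] 0.069
side 180 [ 0.4607 -0.0854] 0.0552
side 180 [ 0.4618 -0.0627] 0.0433
side 180 [ 0.46   -0.0816] 0.0686
side 195 [ 0.4611 -0.0859] 0.0554
side 195 [ 0.4619 -0.0622] 0.0436
side 195 [ 0.46   -0.0816] 0.0681
side 205 [ 0.4617 -0.0619] 0.044
side 205 [ 0.4604 -0.08  ] 0.0635
```

View pics/st_top.png

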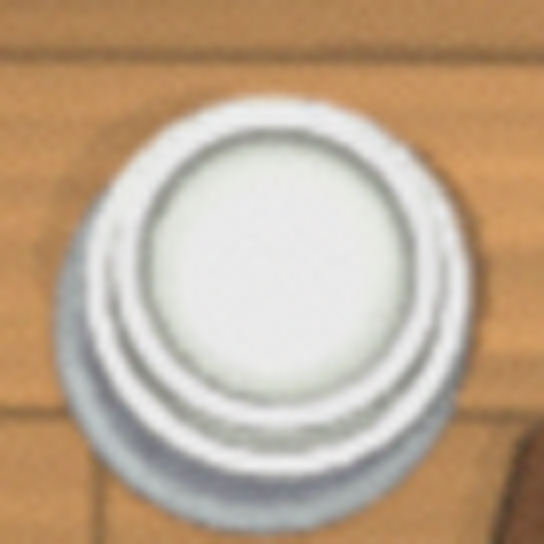

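View pics/st_side.png

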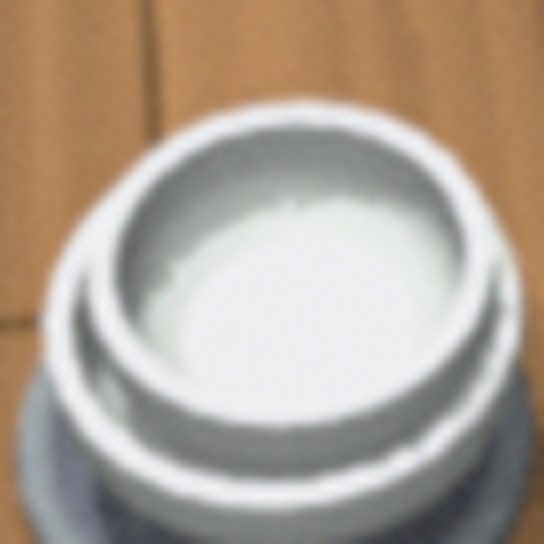

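```bash
cat >> h.py <<'E'
BOARD=np.array([.4595,-.066])
def fit(rim,R0):
    for n in('top','side'):
        f=env.grab_frame(n); crop(f,proj(f,[.461,-.066,rim-.02])[0],34,f'st{R0}_'+n,8)
        for th in (180,195,205):
            m=(f['image'].min(2)>th).astype(np.uint8)
            for c in cv2.findContours(m,cv2.RETR_LIST,cv2.CHAIN_APPROX_NONE)[0]:
                if len(c)>20:
                    cc,r=circ(unproj(f,c[:,0],rim)[:,:2])
                    if np.hypot(*(cc-BOARD))<.03 and -.009<r-R0<.003: print(n,th,cc.round(4),r.round(4))
E
python3 - <<'E'
from h import *
p=env.read_state()['position']
u=pick('c',[.648,.1535],-90,180)
place('c',u,180,.122)
release(); env.goto([.45,.35,.25],[-90,0,180])
fit(.122,.048); print(lids(.06)); st()
E
```

```text
down hit False
t 64.72 p [0.6485 0.1097 0.0142] r [-9.0e+01  1.0e-01 -1.8e+02] F [-0.7 -0.4 -0.4] op 0.331
t 65.22 p [0.648  0.1097 0.0137] r [ -90.    0. -180.] F [0.1 0.2 0.9] op 0.092
t 66.42 p [0.6472 0.1095 0.1686] r [-90.   -0.2 180. ] F [-0.5  0.4 -1.9] op 0.102
place hit True
t 69.09 p [ 0.4595 -0.1104  0.0756] r [ -89.9   -0.  -180. ] F [-0.2 -0.7  4.8] op 0.098
top 195 [ 0.4609 -0.0661] 0.0413
top 195 [ 0.4597 -0.0634] 0.0481
top 205 [ 0.4609 -0.0661] 0.0417
top 205 [ 0.46   -0.0639] 0.0486
side 180 [ 0.4633 -0.089 ] 0.0426
side 195 [ 0.4636 -0.0892] 0.0429
side 205 [ 0.4635 -0.0895] 0.0431
{'d': [('top', [0.6261, -0.2387], np.float64(0.0364)), ('side', [0.6254, -0.2407], np.float64(0.0366))]}
t 72.42 p [0.4504 0.3492 0.25  ] r [-90.   -0.  179.9] F [-0.5  0.4  0.2] op 0.3
```

View pics/st0.048_top.png

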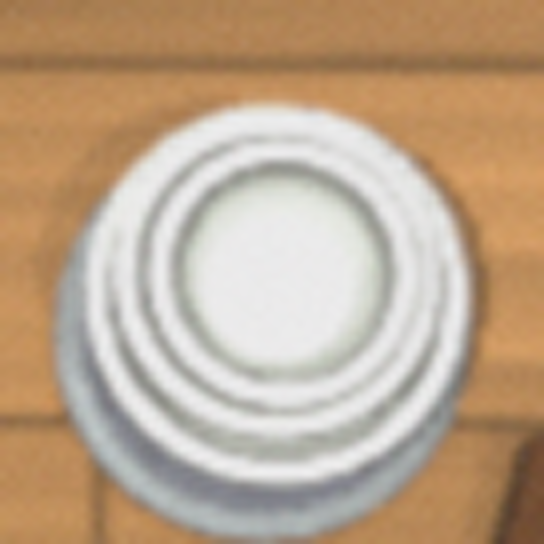

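View pics/st0.048_side.png

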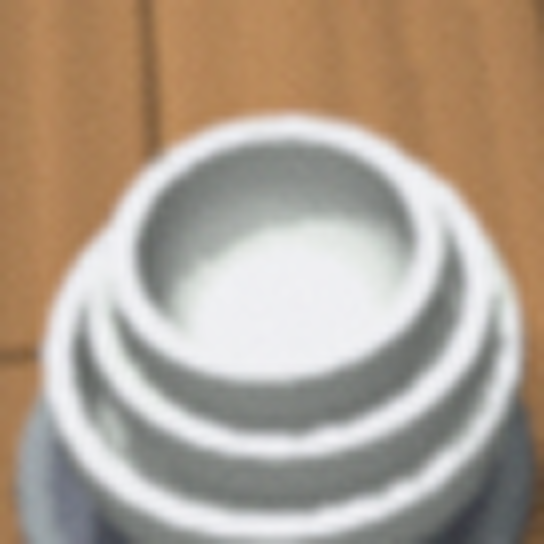

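```bash
python3 - <<'E'
from h import *
u=pick('d',[.6257,-.2395],90,180)
place('d',u,180,.144)
env.gripper_to(.3); p=np.array(env.read_state()['position']); env.move_straight([p[0],p[1],.22],rate=.15)
env.goto([.45,.3,.25],[-90,0,180])
fit(.144,.037); st(); snap('side','s20')
E
```

```text
down hit False
t 76.49 p [ 0.6262 -0.2066  0.0142] r [-9.0e+01  1.0e-01 -1.8e+02] F [ 0.  -0.3 -1. ] op 0.33
t 77.01 p [ 0.626  -0.2066  0.0137] r [ -90.    0. -180.] F [ 0.3 -0.7  1.1] op 0.091
t 78.2 p [ 0.6252 -0.2064  0.1686] r [-90.   -0.2 180. ] F [-0.4 -1.1 -1.5] op 0.095
place hit True
t 80.53 p [ 0.4595 -0.0327  0.0976] r [ -90.   -0. -180.] F [-1.7  1.3  4.1] op 0.09
top 180 [ 0.4498 -0.0648] 0.0315
top 180 [ 0.4546 -0.0483] 0.0351
top 195 [ 0.4574 -0.0644] 0.0378
top 195 [ 0.4596 -0.0648] 0.0303
top 205 [ 0.4574 -0.0645] 0.0379
top 205 [ 0.4593 -0.0648] 0.0307
side 180 [ 0.4609 -0.0904] 0.0322
side 195 [ 0.4612 -0.091 ] 0.0327
side 205 [ 0.4611 -0.0911] 0.0332
t 83.52 p [0.4503 0.2988 0.25  ] r [-90.   -0.  179.9] F [1.3 0.  0. ] op 0.299
```

View pics/st0.037_top.png

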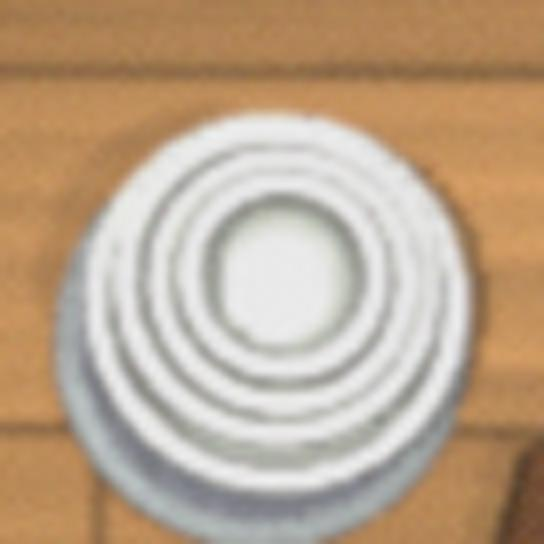

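View pics/st0.037_side.png

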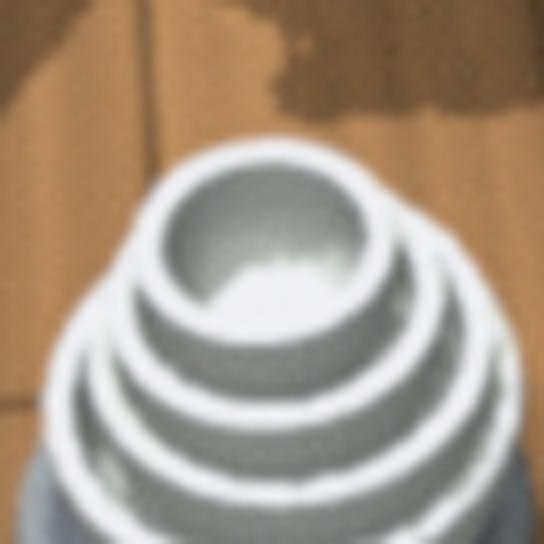

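View pics/s20.png

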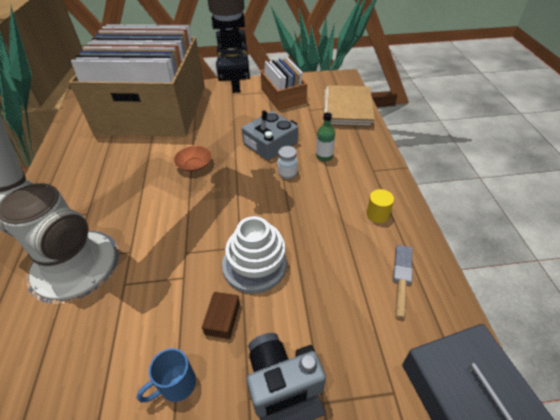

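```bash
python3 - <<'E'
from h import *
S=(.5335,-.373)
env.gripper_to(0,20)
env.goto(P(*S,.26),[-90,0,135]); st()
f=snap('wrist','w21'); print(env.search_frame(f,'shutter_top'), proj(f,[*S,.146]))
E
```

```text
t 86.73 p [ 0.5341 -0.3722  0.2296] r [-90.    0.  135.1] F [ 0.2 -0.2  0.5] op 0.003
[{'xyz': [0.5333, -0.3744, 0.1442], 'score': 0.71}, {'xyz': [0.5383, -0.3747, 0.1467], 'score': 0.44}] [[278.45700815 201.79414037]]
```

View pics/w21.png

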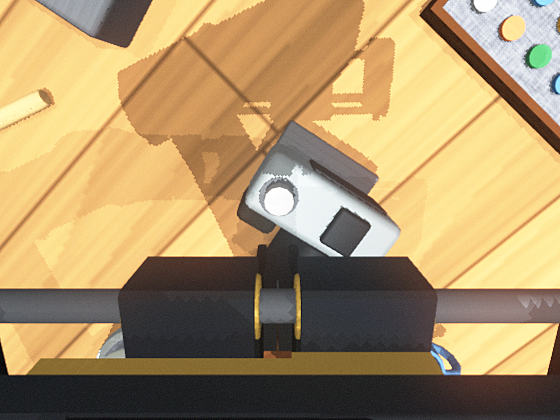

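```bash
python3 - <<'E'
from h import *
S=(.5335,-.374)
env.move_straight(P(*S,.155),rate=.1); env.dwell(.3); st()
print(env.move_straight(P(*S,.1400),rate=.008,force_limit=4.2)); s=st()
env.dwell(.3)
print('F',[np.round(env.read_state()['force'][2],1)]+[ (env.dwell(.1),round(float(env.read_state()['force'][2]),1))[1] for _ in range(5)],st()['position'][2]+OFF)
E
```

```text
t 88.33 p [ 0.5336 -0.3741  0.1249] r [-90.   0. 135.] F [-0.5  0.3  0.4] op 0.007
True
t 90.04 p [ 0.5335 -0.374   0.1102] r [-90.   0. 135.] F [-0.5 -0.4  3.5] op 0.002
t 90.84 p [ 0.5334 -0.374   0.1101] r [-90.  -0. 135.] F [1.1 0.1 4.8] op 0.005
F [np.float64(4.7), 4.2, 4.4, 4.8, 5.4, 4.8] 0.1406062456812662
```

```bash
python3 - <<'E'
from h import *
S=(.5335,-.374)
env.dwell(.7); st()
print(env.move_straight(P(*S,.1335),rate=.015,force_limit=12)); st()
env.dwell(.4); st()
env.move_straight(P(*S,.26),rate=.12); env.dwell(.2)
env.goto([.45,.3,.3],[-90,0,180]); s=st()
f=snap('side','s30'); g=snap('top','t30'); crop(g,(150,198),36,'t30c'); fit(.144,.037)
c=env.grab_frame('side'); crop(c,(290,370),48,'s30c',8)
E
```

```text
t 91.54 p [ 0.5334 -0.374   0.1101] r [-90.  -0. 135.] F [1.2 0.3 5.6] op 0.004
False
t 92.13 p [ 0.5335 -0.3741  0.105 ] r [-89.9  -0.  135. ] F [-1.1  2.4 11.2] op 0.01
t 92.53 p [ 0.5335 -0.374   0.1049] r [-89.9  -0.  135. ] F [-1.4  2.  10.1] op 0.006
t 96.37 p [0.4504 0.2994 0.2998] r [-90.   -0.  179.9] F [-0.2  1.  -0.4] op 0.01
top 180 [ 0.4481 -0.0654] 0.03
top 195 [ 0.4572 -0.0644] 0.0377
top 195 [ 0.4598 -0.0648] 0.0302
top 205 [ 0.4574 -0.0645] 0.0379
top 205 [ 0.4593 -0.0648] 0.0307
side 180 [ 0.4609 -0.0905] 0.0322
side 195 [ 0.4612 -0.091 ] 0.0327
side 205 [ 0.461  -0.0912] 0.0332
```

View pics/s30.png

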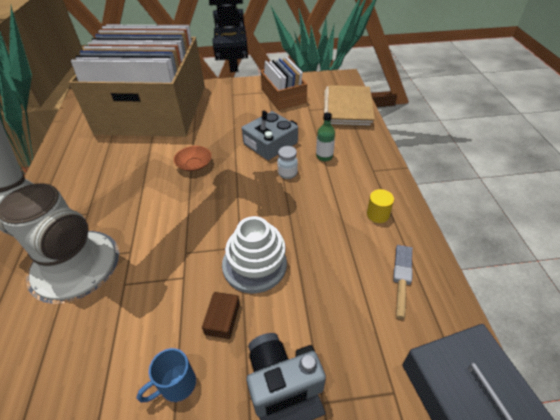

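View pics/s30c.png

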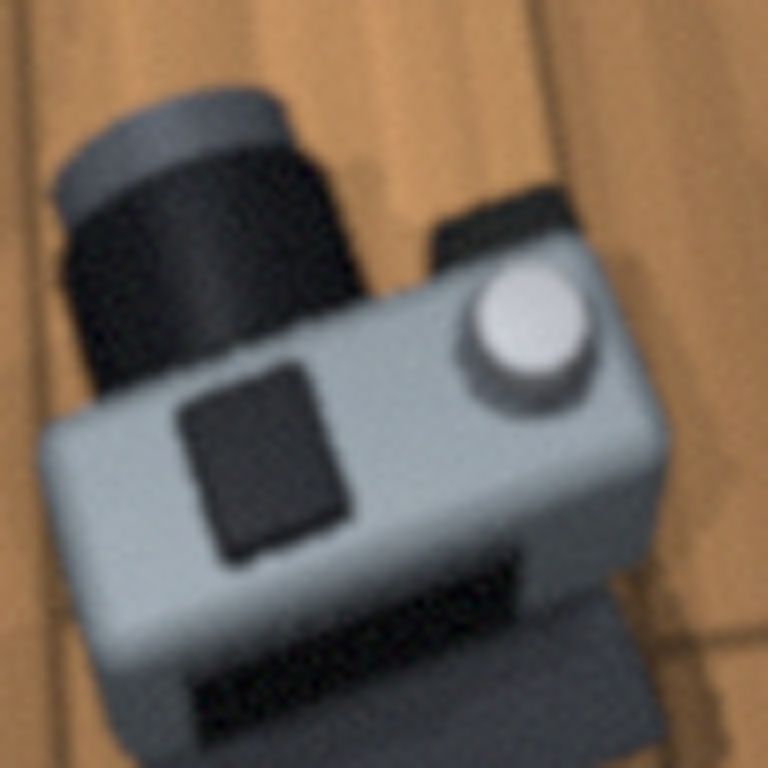

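View pics/t30.png

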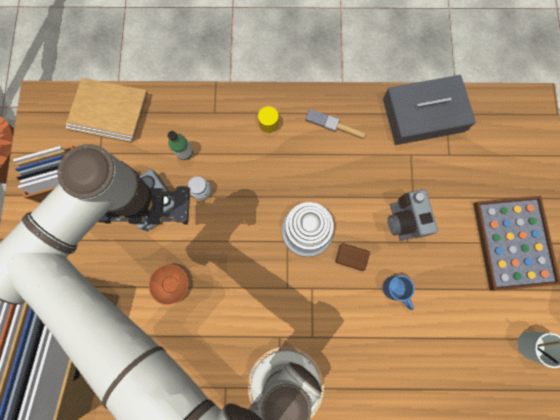

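```bash
python3 - <<'E'
from h import *
print(env.close_job())
E
```

```text
the job is handed in; nothing more can be done
None
```

The whole sequence ran and the job is handed in at about 97 s of the allowed 208 s. No verdict was reported, so success rests on my own checks.

**What I did**
- **Trip switch:** I pressed the test button, the lever dropped, and I let go and lifted the lever back onto its stop.
- **Lids:** All four lids were there. I nested them A, B, C, D on the board, largest at the bottom.
- **Picture:** I held the shutter at its halfway stop for about 1.5 s at roughly 5 N. Then I pressed it about 10.5 mm down at 10–11 N and let it go.

**What the last checks showed**
- **Stack:** The fitted lid centres lie within about 5 mm of each other and about 6–8 mm from the board centre. The height at which each lid touched down matched its expected level.
- **Buttons and lever:** In the final side picture the shutter button is back up and the lever is upright.
- **Bystanders:** They look unmoved, judged by eye in the pictures.
- **Robot:** The arm is clear of everything.

**What disagreed**
- **Fingertip position:** The real fingertips sit about 30 mm behind the reported TCP. My first press of the test button therefore touched nothing. I saw this in the pictures, measured 30.5 mm by touching the board, and corrected every later move for it.
- **Lid A:** It was knocked about 37 mm aside before I picked it up, so I located it again first. It then ended up about 6 mm off its target on the board, and I centred the other lids on it.
- **Side-camera fits:** For the upper rims these sit about 25 mm off in y from the top-camera fits. I took that as the contour merging with the lids below and relied on the top view and the touch-down heights.

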